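Daily check of the vehicle lift's emergency stop

TASK

Do the daily check of the lift's emergency stop on the grey control station: press the red mushroom button down until it latches, and let go so that it is seen to stay down by itself; then push one of its lobes round clockwise with the fingers until the button unlatches, and let it spring back up. Then push the blue reset button fully down and let it out again, finishing clear of everything. Never press the green start button, and leave the loose things on the bench where they are: nothing is to be picked up, shoved or knocked over.

Things in the scene. Friction and masses are not known exactly. Their poses are not given: they have to be found in the camera images.
- station: Grey fixed control station, a box 150 mm (x) by 280 mm (y), 60 mm high with aluminium top face, yaw up to 23 degrees; origin under its centre. All buttons stand on its top, axes vertical. Stop at its +y end, blue and green buttons at its -y end. On the top round the stop: a yellow disc 106 mm across, 3 mm thick, and under the cap a black collar 38 mm across, 13 mm high.
- stop_top (a point): Centre of the domed top of the red mushroom stop, 107 mm above the bench when out, 9 mm lower latched; z up along its axis. Cap 48 mm across with three radial lobes every 120 degrees, reaching 46 mm from the axis, 16 mm wide, 15 mm tall, upper faces 8 mm below this point, white stroke on each. Under the lobes is free air: 24 mm to the station's top when out, 15 mm latched.
- lobe_a (a point): Middle of the outer part of one lobe of the red head: 37 mm from the axis, half-way up the lobe's 15 mm height (84 to 99 mm above the bench when out, 9 mm lower when latched). Moves with the head.
- lobe_b (a point): The same point on the next lobe, 120 degrees counter-clockwise from lobe_a seen from above.
- lobe_c (a point): The same point on the third lobe, 120 degrees counter-clockwise from lobe_b.
- stop_push (a joint): How far the red button is pressed in, m: 0 out; must be pushed in to 9.5 mm or more (about 10 N, up to 13 N in motion; end stop at 12.5 mm) to latch, after which it rests at about 9 mm without being touched. Its spring pushes it up with 5 to 9 N.
- stop_twist (a joint): Twist of the red head, rad, clockwise seen from above positive; 0 to 0.9 (end stops). Sprung back to 0 (about 0.1 N m at 0.5 rad). Only with the head twisted beyond about 0.45 rad is the latch let go and the button springs up; it then turns back to 0 by itself when let go.
- reset_button_top (a point): Centre of the top of the blue reset button: a round push button 28 mm across, top about 78 mm above the bench, in a black round bezel 44 mm across and 12 mm high on the station's top. The blue and the green button stand 72 mm apart and may have changed places.
- reset_button (a joint): Press depth of the blue reset button, m: 0 out, 0.006 fully down (5 N); springs back by itself.
- start_button_top (a point): Centre of the top of the green start button, same size as the blue one. Must not be pressed.
- start_button (a joint): Press depth of the green start button, m: 0 out, 0.006 fully down.
- wrench: Loose steel open-ended wrench lying on the bench on the robot's side of the station, 190 mm long along its x axis; origin underneath its middle.
- tape_roll: Loose grey tape roll lying flat, 100 mm across, 25 mm high; origin at the centre of its underside.
- spray_can: Loose upright spray can, 62 mm across, 150 mm high; origin at the centre of its underside.
- socket: Loose upright steel deep socket, 31 mm across, 62 mm high; origin at the centre of its underside.
- mug: Loose white mug, 76 mm across, 88 mm high; origin at the centre of its underside.
- nut_tray: Loose black tray of wheel nuts, 90 x 120 mm, 30 mm high; origin at the centre of its underside.
- heater_unit: Loose black car heater control unit with three grey knobs on top, 90 x 220 mm, 82 mm high; origin at the centre of its underside.

How it is judged:
On the way, in this order (a step that is already met when the one before it is completed fails the run):
1. the red button is latched: down by more than 6 mm with the robot not touching it (value of joint stop_push above 0.006 m and contact force between each of the fingers, the arm and stop_twist below 0.3 N), for 0.2 s.
2. the red head, still down, is twisted clockwise by more than 0.25 rad (value of joint stop_twist above 0.25 rad and value of joint stop_push above 0.006 m).
3. the red button has sprung back up and the head has turned back, with the robot not touching it (value of joint stop_push below 0.002 m and value of joint stop_twist below 0.12 rad and contact force between each of the fingers, the arm and stop_twist below 0.3 N), for 0.2 s.
4. the blue reset button is pressed fully down (more than 4.5 mm) with the red button out (value of joint reset_button above 0.0045 m and value of joint stop_push below 0.002 m), for 0.05 s.
At the end, for the whole second after the job is handed in: Red button out (pressed in less than 2 mm) and turned back (within 0.12 rad), blue and green buttons out (less than 1.5 mm), every loose thing upright (within 0.2 rad) and within 30 mm of where it stood (value of joint stop_push below 0.002 m and value of joint stop_twist below 0.12 rad and value of joint each of reset_button, start_button below 0.0015 m and distance of each of wrench, tape_roll, spray_can, socket, mug, nut_tray, heater_unit from where it was at the start of the episode below 0.03 m and angle between each of wrench, tape_roll, spray_can, socket, mug, nut_tray, heater_unit's own z axis and vertical below 0.2 rad); the robot touches nothing.
It fails at once if the green start button is pressed (more than 2 mm) (value of joint start_button above 0.002 m).
It fails at once if the blue reset button is pressed while the red button is down (value of joint reset_button above 0.003 m and value of joint stop_push above 0.005 m).
It fails at once if a loose thing is lifted, carried or pushed away by more than 30 mm, or tipped (distance of any of wrench, tape_roll, spray_can, socket, mug, nut_tray, heater_unit from where it was at the start of the episode above 0.03 m or angle between any of wrench, tape_roll, spray_can, socket, mug, nut_tray, heater_unit's own z axis and vertical above 0.3 rad).
It fails at once if a loose thing is lifted off the bench (height (world z) of any of wrench, tape_roll, spray_can, socket, mug, nut_tray, heater_unit above 0.012 m).
It also fails if it takes over 58 s, if anything falls off the work surface, if the arm or the gripper's body presses on something with over 40 N, if the wrist force passes 120 N, or if a joint passes its speed limit or range.

ROBOT

A 7-joint arm with a two-finger parallel gripper is mounted at the origin on the work surface. World frame = base frame: x ahead of the robot, y to its left, z up, the work surface at z = 0. Lengths are in m, angles in rad, forces in N, time in s.
With the tool pointing down it reaches from about 0.4 to 0.875 m from the base axis. Payload 19.3 kg.
Tool frame: the origin (TCP) lies midway between the tips of the shut fingers; the grasp point (between the pads) lies 19 mm behind it; z points along the fingers, y is the direction in which the jaws open and shut (so a half turn about z gives the same grasp; the last joint's range is limited). The gripper opens to 85 mm and grips with 20 to 120 N. Pads are 22 mm wide; open, the fingers measure 114 mm over their backs; the gripper's body (76 mm by 85 mm) begins 54 mm behind the grasp point. The pads swing forward as they close: fully open they stand 13 mm farther back than shut.
Start: joints at [-1.211, 0.521, -0.036, 1.599, 0.021, 1.021, -0.113], TCP at [0.26, 0.568, 0.231] pointing down, gripper open.
Joint ranges: [-2.91, 2.91], [-0.3, 2.13], [-1.5, 1.42], [0.17, 2.43], [-1.26, 4.41], [0.16, 1.93], [-2.52, 2.52]. Speed limits (rad/s): [1.89, 1.89, 2.39, 2.39, 3.01, 3.01, 3.01].

INTERFACE

Orientations are given as [roll, pitch, yaw] about the fixed x, y, z axes, in that order (R = Rz(yaw) Ry(pitch) Rx(roll)).
In Python, from workcell import bot gives the robot as it stands.
- The arm moves only by the tool servo_tool, never from a script. Its argument "plan" is a list of rows, each a list of 5 numbers: the shift along the world's x, y, z in mm, then the turn about the world's z in rad, then the gripper's target within -1 to 1 (shut at 1, half-way at 0, fully open at -1). In form: [[tx, ty, tz, yaw, jaw], ...]. A call has exactly 10 rows; each row is the pose to reach, as a shift and turn from the pose commanded when the call began; what a row does not reach only later rows make up. A row lasts 1/12 s, in which the tool goes at most 41.7 mm and 7.16 degrees, less where a joint would pass 70% of its speed; a pose out of reach is approached as far as the arm can. A call with a gripper value outside its range is refused whole. The fingers move at their own pace and stop on an object; "squeeze" is the grip in N (left out, the last holds). Time passes only in rows, so rows that repeat a pose let the fingers close, or fill a call up. It gives the time, the measured TCP pose, the force and the opening at its end, in the units of the state.
- bot.observe(): the state, without advancing time (a new reading comes with each control period).
- bot.grab_frame(name): name is "scene" or "top" or "wrist"; returns the picture (400x640x3 uint8, blue, green, red); there is no depth.
- bot.calibration(name): a dict with "fx", "fy", "cx", "cy" (pixels), "k1" (the pictures are not rectified: a ray, as slopes to the right and down, at radius r is drawn at 1 + k1 r^2 times it, then the intrinsics apply), "T" (4x4, takes a point from camera to world coordinates). Camera axes: x right, y down, z forward; pixel columns grow to the right and rows downward; lengths in m; the calibration is good to about 2 mm. A picture is of the moment at which its call begins: read the wrist's pose just before it. calibration takes no time and is no camera call; for the wrist camera it gives the pose at the moment of the call.
- bot.job_done(): hands the job in, once; it reports no verdict.
The state is a dict: "clock": time; "qpos": joint angles; "qd": joint speeds; "joint_efforts": joint torques, N m; "position": TCP position; "tool_rot": TCP orientation; "force": force on the tool from outside, world axes, zero at the start; "moment": the same for the moment, N m; "grip_width": finger opening in m.
Only numpy, scipy, OpenCV 4.12 (cv2) and the standard library are available. Lean on these libraries where they do the work, as an engineer would, in place of code of your own. Each camera call takes 0.05 s, during which the arm holds its last target.

## Working session

There is one attempt and no reset: what is moved stays moved. The work goes in short steps, Python scripts to look and compute and a tool call to move; the robot and the scene stay as the last step left them, time stands still between calls to the robot, and variables do not carry over. Pictures are saved under pics/ and viewed, and the job is handed in when it is done.

Besides the shell and the picture viewer there is one more tool, called after "Emit:" in YAML: its name, and indented under it one key for each argument. servo_tool: Moves the arm, as the interface text tells. Its arguments: {"type":"object","properties":{"plan":{"type":"array","items":{"type":"array","items":{"type":"number"}}},"squeeze":{"type":"number"}},"required":["plan"]}

```bash
ls; mkdir -p pics; python3 - <<'E'
from workcell import bot
import cv2
print(bot.observe())
for n in ("scene","top","wrist"):
    c=bot.calibration(n); print(n,c)
    cv2.imwrite(f"pics/{n}0.png",bot.grab_frame(n))
E
```

```text
pics
{'clock': 0.0, 'qpos': array([-1.21119731,  0.52199832, -0.03632779,  1.59997016,  0.02120038,
        1.02109729, -0.11277147]), 'qd': array([-8.53288817e-04, -1.92060346e-04, -1.19304443e-04, -1.42480539e-04,
        4.66141851e-04,  1.73084440e-05, -1.87259155e-03]), 'joint_efforts': array([-2.45997207e-04, -9.27107334e+01,  1.97979525e+00, -3.69951117e+01,
        1.78589911e-02,  7.79728463e-03,  1.52901979e-06]), 'position': array([0.26032962, 0.56785236, 0.23074905]), 'tool_rot': array([-3.14050724e+00,  7.68584706e-05,  2.71181209e+00]), 'force': array([0.67388198, 0.16881816, 0.4928879 ]), 'moment': array([-0.04379005, -0.01522246,  0.01440698]), 'grip_width': 0.0853565887336847}
scene {'fx': 474.41242991408615, 'fy': 474.41242991408615, 'cx': 318.7709850133849, 'cy': 194.55616637685347, 'k1': 0.045639808189598056, 'T': array([[-0.81668769,  0.3638573 , -0.44791638,  1.20899816],
       [ 0.57688121,  0.53512277, -0.61713182,  0.66544385],
       [ 0.01514233, -0.76239851, -0.64693062,  0.94575673],
       [ 0.        ,  0.        ,  0.        ,  1.        ]])}
top {'fx
[... 162 characters left out ...]
83902121e-01,  1.78697336e-01,
         4.21378075e-01],
       [-9.99975266e-01,  7.30863141e-04, -6.99515861e-03,
        -1.14722232e-01],
       [ 6.75194810e-03, -1.78706690e-01, -9.83879225e-01,
         1.14270017e+00],
       [ 0.00000000e+00,  0.00000000e+00,  0.00000000e+00,
         1.00000000e+00]])}
wrist {'fx': 341.6577859661716, 'fy': 341.6577859661716, 'cx': 320.73595224549626, 'cy': 201.4680548914833, 'k1': -0.02176106538532611, 'T': array([[ 0.41663553,  0.86962954,  0.26487602,  0.19253477],
       [ 0.90907252, -0.39810554, -0.12287852,  0.5991471 ],
       [-0.00141018,  0.29198707, -0.95642123,  0.37427   ],
       [ 0.        ,  0.        ,  0.        ,  1.        ]])}
```

View pics/scene0.png

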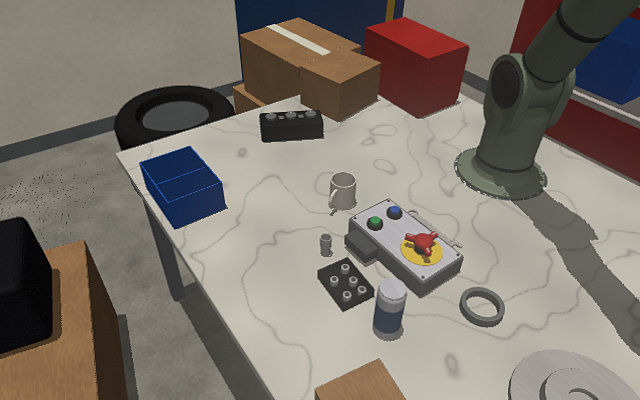

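View pics/top0.png

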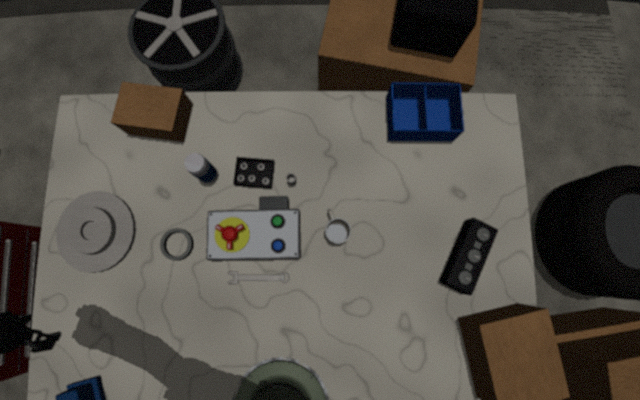

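View pics/wrist0.png

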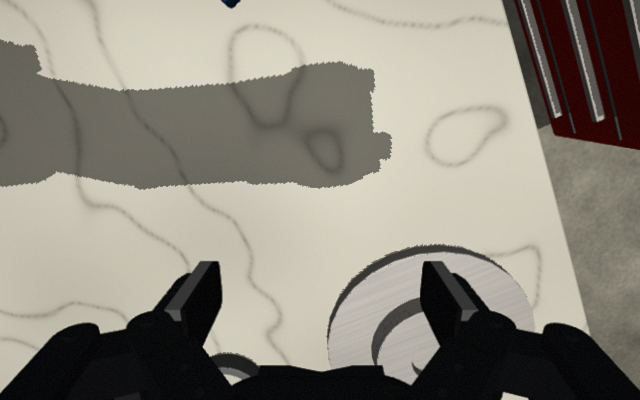

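The top view shows the red stop at about (231,234) on its yellow disc, green at (278,221) and blue at (278,246). The scene view shows the stop at (424,243), blue at (394,212) and green at (375,223). The wrench lies on the robot's side of the station and the spray can on the far side. Next I measure all of these.

```bash
cat > h.py <<'E'
import numpy as np, cv2
def ray(c,px):
    K=np.array([[c['fx'],0,c['cx']],[0,c['fy'],c['cy']],[0,0,1]])
    p=cv2.undistortPoints(np.array([[px]],float),K,np.array([c['k1'],0,0,0.]))[0,0]
    T=np.array(c['T']); return T[:3,3],T[:3,:3]@np.array([p[0],p[1],1])
def plane(c,px,z):
    o,d=ray(c,px); return o+d*(z-o[2])/d[2]
def tri(c1,p1,c2,p2):
    o1,d1=ray(c1,p1);o2,d2=ray(c2,p2)
    s=np.linalg.lstsq(np.c_[d1,-d2],o2-o1,rcond=None)[0]
    a,b=o1+s[0]*d1,o2+s[1]*d2
    return (a+b)/2,np.linalg.norm(a-b)
def mask(im,col):
    h=cv2.cvtColor(im,cv2.COLOR_BGR2HSV)
    R={'red':[((0,130,60),(8,255,255)),((172,130,60),(180,255,255))],'yel':[((20,120,90),(35,255,255))],
       'blue':[((100,120,50),(125,255,255))],'green':[((45,80,40),(85,255,255))]}[col]
    m=np.zeros(im.shape[:2],np.uint8)
    for a,b in R: m|=cv2.inRange(h,a,b)
    return m
def blobs(m,roi):
    x0,y0,x1,y1=roi; k=np.zeros_like(m);k[y0:y1,x0:x1]=m[y0:y1,x0:x1]
    n,l,s,c=cv2.connectedComponentsWithStats(k)
    return [(s[i,4],c[i].round(2),s[i,:4]) for i in range(1,n) if s[i,4]>8]
E
python3 - <<'E'
from workcell import bot
from h import *
T=cv2.imread('pics/top0.png');S=cv2.imread('pics/scene0.png');ct=bot.calibration('top');cs=bot.calibration('scene')
rt=(200,200,310,265);rs=(340,190,470,290)
for col,z in (('red',.097),('yel',.063),('blue',.078),('green',.078)):
    a=blobs(mask(T,col),rt);b=blobs(mask(S,col),rs)
    print(col,a,b)
    A=max(a,key=lambda t:t[0])[1];B=max(b,key=lambda t:t[0])[1]
    print('  plane top',plane(ct,A,z).round(4),'scene',plane(cs,B,z).round(4),'tri',tri(ct,A,cs,B))
for n,p in dict(wr0=(230,276),wr1=(288,277),tape=(177,243),can=(208,177),socket=(291,182),mug=(337,234)).items(): print(n,plane(ct,p,0).round(3))
for p in ((208,210),(299,209),(300,258),(209,260)): print('corner',plane(ct,p,.06).round(3))
cv2.imwrite('pics/tz.png',cv2.resize(T[195:275,160:320],None,fx=5,fy=5,interpolation=cv2.INTER_CUBIC))
cv2.imwrite('pics/sz.png',cv2.resize(S[190:300,340:470],None,fx=5,fy=5,interpolation=cv2.INTER_CUBIC))
E
```

```text
red [(np.int32(222), array([229.3 , 233.75]), array([218, 225,  25,  24], dtype=int32))] [(np.int32(287), array([423.54, 240.38]), array([406, 232,  32,  24], dtype=int32))]
  plane top [0.5074 0.1425 0.097 ] scene [0.5074 0.1464 0.097 ] tri (array([0.50665152, 0.14408224, 0.0947725 ]), np.float64(0.002873901272190104))
yel [(np.int32(543), array([232.68, 234.48]), array([215, 218,  34,  34], dtype=int32))] [(np.int32(589), array([421.01, 253.56]), array([401, 240,  41,  26], dtype=int32))]
  plane top [0.5081 0.1406 0.063 ] scene [0.5175 0.1551 0.063 ] tri (array([0.50786726, 0.14551457, 0.04871974]), np.float64(0.00405818592149488))
blue [(np.int32(85), array([277.32, 245.24]), array([273, 240,  10,  11], dtype=int32))] [(np.int32(47), array([394.57, 208.7 ]), array([390, 206,  10,   6], dtype=int32))]
  plane top [0.4758 0.0055 0.078 ] scene [0.471  0.0033 0.078 ] tri (array([0.47496368, 0.00564454, 0.08186636]), np.float64(0.0017165115711915457))
green [(np.int32(89), array([276.81, 220.6 ]), array([272, 216,  11,  11], dtype=int32))] [(np.int32(67), array([374.99, 220.15]), array([370, 216,  11,   9], dtype=int32))]
  plane top [0.5478 0.0083 0.078 ] scene [0.5451 0.0079 0.078 ] tri (array([0.54703925, 0.0086473 , 0.07974095]), np.float64(0.0016777490062016547))
wr0 [0.385 0.159 0.   ]
wr1 [ 0.382 -0.02   0.   ]
tape [0.486 0.332 0.   ]
can [0.699 0.244 0.   ]
socket [ 0.682 -0.026  0.   ]
mug [ 0.515 -0.172  0.   ]
corner [0.582 0.219 0.06 ]
corner [ 0.585 -0.056  0.06 ]
corner [ 0.439 -0.06   0.06 ]
corner [0.433 0.209 0.06 ]
```

View pics/tz.png

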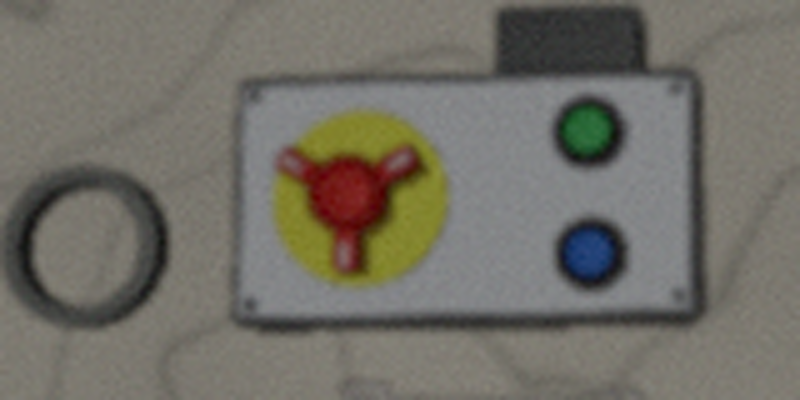

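View pics/sz.png

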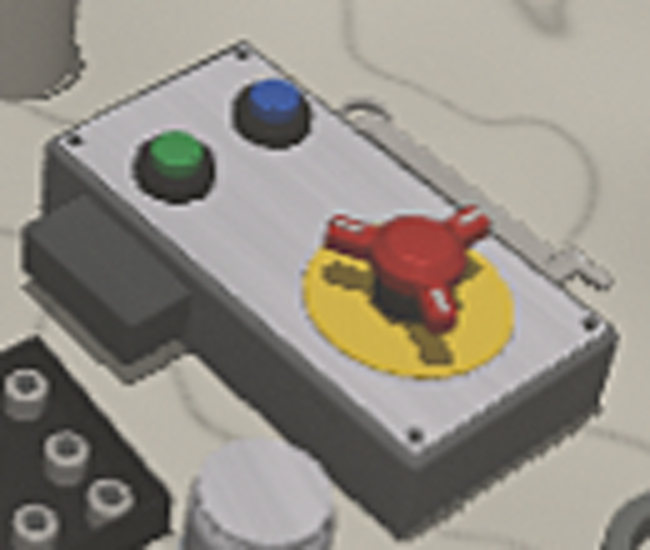

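The heights and the 72 mm button spacing agree between the two views. The stop is at about (0.508, 0.142) and blue at about (0.475, 0.005). I'll go above the stop with the fingers shut and refine from the wrist camera.

Emit:
servo_tool:
  plan:
    - [20, -34, 0, 0.04, 1]
    - [40, -68, 0, 0.08, 1]
    - [60, -102, 0, 0.12, 1]
    - [80, -136, 0, 0.16, 1]
    - [100, -170, 0, 0.2, 1]
    - [120, -204, 0, 0.25, 1]
    - [140, -238, 0, 0.3, 1]
    - [160, -272, 0, 0.35, 1]
    - [180, -306, 0, 0.39, 1]
    - [195, -330, 0, 0.43, 1]
  squeeze: 20

```text
clock: 0.98
position: [0.4567, 0.2347, 0.2313]
tool_rot: [-3.141, 0.0, -3.142]
force: [0.5, 0.2, -0.6]
grip_width: 0.0
```

Emit:
servo_tool:
  plan:
    - [0, -30, 0, 0, 1]
    - [-5, -60, 0, 0, 1]
    - [-10, -90, 0, 0, 1]
    - [-15, -120, 0, 0, 1]
    - [-17, -145, 0, 0, 1]
    - [-17, -145, 0, 0, 1]
    - [-17, -145, 0, 0, 1]
    - [-17, -145, 0, 0, 1]
    - [-17, -145, 0, 0, 1]
    - [-17, -145, 0, 0, 1]

```text
clock: 1.82
position: [0.4385, 0.094, 0.2312]
tool_rot: [3.142, -0.0, -3.14]
force: [0.3, 0.4, -0.1]
grip_width: 0.0003
```

```bash
python3 - <<'E'
from workcell import bot
from h import *
c=bot.calibration('wrist');np.save('w1.npy',c,allow_pickle=True);o=bot.observe()
print(o['position'],o['tool_rot'],o['qpos'],o['clock'])
im=bot.grab_frame('wrist');cv2.imwrite('pics/w1.png',im)
for col,z in (('red',.1),('yel',.063),('blue',.078),('green',.078)):
    for a,p,s in blobs(mask(im,col),(0,0,640,400)):
        if a>100: print(col,a,p,s,plane(c,p,z).round(4))
E
```

```text
[0.43845858 0.09397434 0.23116118] [ 3.14154670e+00 -2.14833716e-04 -3.14008141e+00] [-3.45265542e-01  2.41521626e-01  2.28077990e-03  2.04370315e+00
 -8.74505015e-04  8.56555711e-01  1.22982955e+00] 1.8167
red 2687 [380.62 259.87] [351 214  71  77] [0.5017 0.1473 0.1   ]
yel 3911 [375.3  229.25] [320 198 105  74] [0.4872 0.1475 0.063 ]
yel 292 [376.26 289.23] [357 283  44  13] [0.5539 0.1518 0.063 ]
blue 776 [225.75 222.68] [210 208  32  31] [0.475 0.006 0.078]
green 563 [233.92 288.57] [220 276  29  26] [0.5443 0.0085 0.078 ]
```

View pics/w1.png

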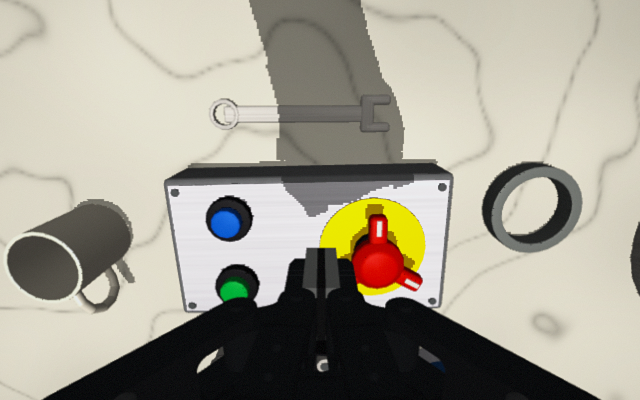

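The wrist view shows the blue button at (226,222), the green at (233,288), and the red cap at about (379,264). The lobe strokes are at (379,229) and (411,283). The shut fingers hide the cap's left part.

```bash
python3 - <<'E'
from h import *
c=np.load('w1.npy',allow_pickle=True).item();im=cv2.imread('pics/w1.png')
m=mask(im,'yel')
pts=[]
for y in range(200,270,2):   # left/right outer edges
    x=np.where(m[y])[0]
    x=x[x>300]
    if len(x):
        pts.append((x.max()+.5,y))
        if y<240: pts.append((x.min()-.5,y))
for x in range(345,405,3):
    y=np.where(m[:,x])[0]; pts.append((x,y.min()-.5))
P=np.array([plane(c,p,.063)[:2] for p in pts])
A=np.c_[2*P,np.ones(len(P))];s=np.linalg.lstsq(A,(P**2).sum(1),rcond=None)[0]
print('disc',s[:2],'r',np.sqrt(s[2]+s[0]**2+s[1]**2))
h=cv2.cvtColor(im,cv2.COLOR_BGR2HSV);w=cv2.inRange(h,(0,0,170),(180,90,255))
for a,p,b in blobs(w,(355,215,425,295)): print('white',a,p,b,plane(c,p,.099).round(4))
print('dome',plane(c,(379,264),.1))
r=mask(im,'red'); D=cv2.distanceTransform(r,cv2.DIST_L2,5);_,v,_,q=cv2.minMaxLoc(D);print(v,q,plane(c,q,.1))
E
```

```text
disc [0.50775472 0.1451185 ] r 0.052731068040404255
white 94 [421.22 220.96] [415 215  10  20] [0.4653 0.1805 0.099 ]
white 78 [379.  228.5] [377 221   5  16] [0.4722 0.1445 0.099 ]
white 426 [411.76 284.17] [382 254  43  41] [0.5267 0.1773 0.099 ]
dome [0.50576887 0.14607874 0.1       ]
24.596895217895508 (377, 262) [0.5037964  0.14419331 0.1       ]
```

Stop axis is about (0.507, 0.144), disc radius checks out at 52.7 mm, and one lobe points at -x. I'll move above it and then press.

Emit:
servo_tool:
  plan:
    - [20, 15, 0, 0, 1]
    - [40, 30, 0, 0, 1]
    - [60, 44, 0, 0, 1]
    - [68, 50, -10, 0, 1]
    - [68, 50, -35, 0, 1]
    - [68, 50, -65, 0, 1]
    - [68, 50, -90, 0, 1]
    - [68, 50, -105, 0, 1]
    - [68, 50, -110, 0, 1]
    - [68, 50, -110, 0, 1]

```text
clock: 2.7
position: [0.5059, 0.1434, 0.1203]
tool_rot: [-3.141, -0.002, -3.141]
force: [0.2, -0.4, 0.3]
grip_width: -0.0
```

Emit:
servo_tool:
  plan:
    - [0, 0, -6, 0, 1]
    - [0, 0, -12, 0, 1]
    - [0, 0, -15, 0, 1]
    - [0, 0, -18, 0, 1]
    - [0, 0, -21, 0, 1]
    - [0, 0, -24, 0, 1]
    - [0, 0, -25.5, 0, 1]
    - [0, 0, -25.5, 0, 1]
    - [0, 0, -25.5, 0, 1]
    - [0, 0, -25.5, 0, 1]

```text
clock: 3.53
position: [0.5069, 0.1434, 0.0964]
tool_rot: [3.141, 0.001, -3.141]
force: [-1.7, -0.8, 7.7]
grip_width: 0.0001
```

Emit:
servo_tool:
  plan:
    - [0, 0, 5, 0, 1]
    - [0, 0, 12, 0, 1]
    - [0, 0, 25, 0, 1]
    - [0, 0, 40, 0, 1]
    - [-15, -15, 55, 0, 1]
    - [-40, -35, 65, 0, 1]
    - [-65, -45, 75, 0, 1]
    - [-65, -45, 85, 0, 1]
    - [-65, -45, 85, 0, 1]
    - [-65, -45, 85, 0, 1]

```text
clock: 4.37
position: [0.4422, 0.0985, 0.1815]
tool_rot: [3.141, 0.002, -3.141]
force: [0.7, 0.3, -0.2]
grip_width: -0.0003
```

```bash
python3 - <<'E'
from workcell import bot
from h import *
c=bot.calibration('wrist');o=bot.observe();print(o['position'],o['force'])
im=bot.grab_frame('wrist');cv2.imwrite('pics/w2.png',im)
S=bot.grab_frame('scene');A=cv2.imread('pics/scene0.png')
z=lambda I:cv2.resize(I[200:290,360:460],None,fx=4,fy=4,interpolation=cv2.INTER_CUBIC)
cv2.imwrite('pics/s2.png',np.hstack([z(A),z(S)]))
cs=bot.calibration('scene')
print(blobs(mask(A,'red'),(340,190,470,290)),blobs(mask(S,'red'),(340,190,470,290)))
h=cv2.cvtColor(im,cv2.COLOR_BGR2HSV);w=cv2.inRange(h,(0,0,170),(180,90,255))
E
```

```text
[0.44224715 0.09847105 0.18153956] [ 0.68126086  0.33836713 -0.23762158]
[(np.int32(287), array([423.54, 240.38]), array([406, 232,  32,  24], dtype=int32))] [(np.int32(310), array([422.56, 243.02]), array([405, 234,  32,  25], dtype=int32))]
```

View pics/w2.png

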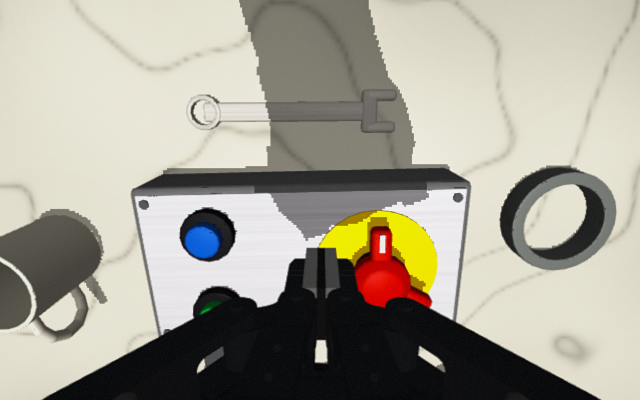

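View pics/s2.png

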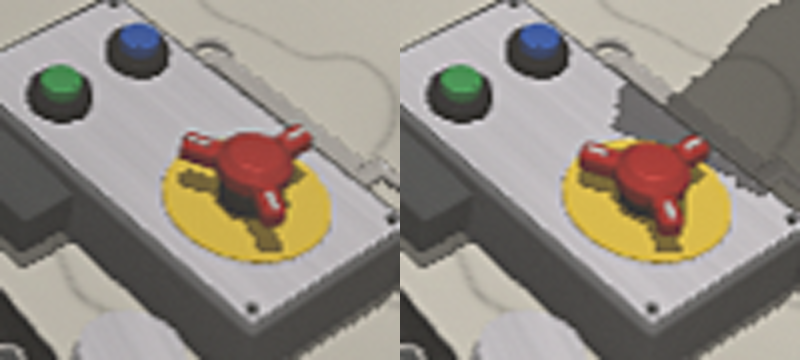

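Latched and staying down: the head is 3 px lower in the scene view and its shadow is tight. The lobe stroke is still at -x, at wrist pixel (382,244). Next I descend beside the -x lobe on its -y side.

Emit:
servo_tool:
  plan:
    - [15, 6, 0, 0, 1]
    - [27, 10, -10, 0, 1]
    - [27, 10, -35, 0, 1]
    - [27, 10, -60, 0, 1]
    - [27, 10, -80, 0, 1]
    - [27, 10, -95, 0, 1]
    - [27, 10, -105, 0, 1]
    - [27, 10, -110, 0, 1]
    - [27, 10, -110, 0, 1]
    - [27, 10, -110, 0, 1]

```text
clock: 5.3
position: [0.4687, 0.1082, 0.071]
tool_rot: [-3.142, 0.0, -3.141]
force: [0.7, -0.1, 0.2]
grip_width: 0.0002
```

```bash
python3 - <<'E'
from workcell import bot
from h import *
o=bot.observe();print(o['position'],o['force'],o['clock'])
im=bot.grab_frame('wrist');cv2.imwrite('pics/w3.png',im)
cur=o['position'][:2]*1000;c=np.array([507,144])
for t,p in [(-22.5,0),(-22.5,.1),(-22.5,.2),(-22.5,.3),(-22.5,.4),(-22.5,.5),(-22.5,.6),(-22.5,.7),(-22.5,.8)]:
    q=c+38*np.array([-np.cos(p),np.sin(p)])+t*np.array([np.sin(p),np.cos(p)])
    print(p,(q-cur).round(1))
E
```

```text
[0.46869371 0.10824159 0.07100516] [ 0.69497321 -0.14379244  0.24980445] 5.3
0 [ 0.3 13.3]
0.1 [-1.8 17.2]
0.2 [-3.4 21.3]
0.3 [-4.6 25.5]
0.4 [-5.5 29.8]
0.5 [-5.8 34.2]
0.6 [-5.8 38.6]
0.7 [-5.3 43. ]
0.8 [-4.3 47.3]
```

View pics/w3.png

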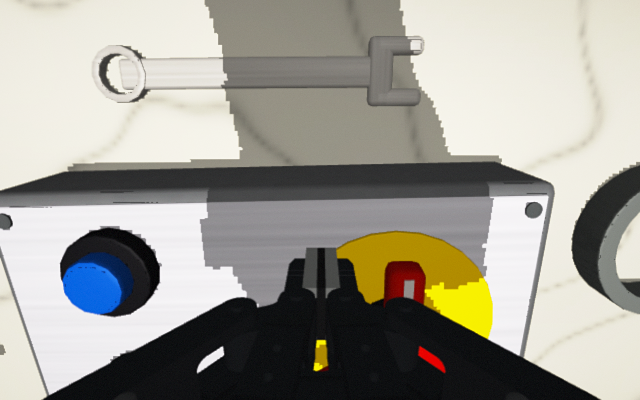

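The fingertip is beside the lobe with a visible gap (lobe at (404,285), fingers to 350). I'll push round the arc, turning with the head.

Emit:
servo_tool:
  plan:
    - [0, 5, 0, 0, 1]
    - [0, 9, 0, 0, 1]
    - [0, 13, 0, 0, 1]
    - [-1.8, 17, 0, -0.1, 1]
    - [-3.4, 21.3, 0, -0.2, 1]
    - [-4.6, 25.5, 0, -0.3, 1]
    - [-5.5, 29.8, 0, -0.4, 1]
    - [-5.8, 34.2, 0, -0.5, 1]
    - [-5.8, 34.2, 0, -0.5, 1]
    - [-5.8, 34.2, 0, -0.5, 1]

```text
clock: 6.18
position: [0.4625, 0.1428, 0.0709]
tool_rot: [-3.141, 0.0, 2.646]
force: [-1.7, -1.6, 1.5]
grip_width: 0.0003
```

```bash
python3 - <<'E'
from workcell import bot
from h import *
o=bot.observe();print(o['position'],o['force'],o['clock'])
cv2.imwrite('pics/w4.png',bot.grab_frame('wrist'))
S=bot.grab_frame('scene');cv2.imwrite('pics/s4.png',cv2.resize(S[180:300,340:480],None,fx=5,fy=5,interpolation=cv2.INTER_CUBIC))
E
```

```text
[0.46251531 0.14277035 0.07091725] [-1.67312178 -1.6370784   1.53730143] 6.1833
```

View pics/w4.png

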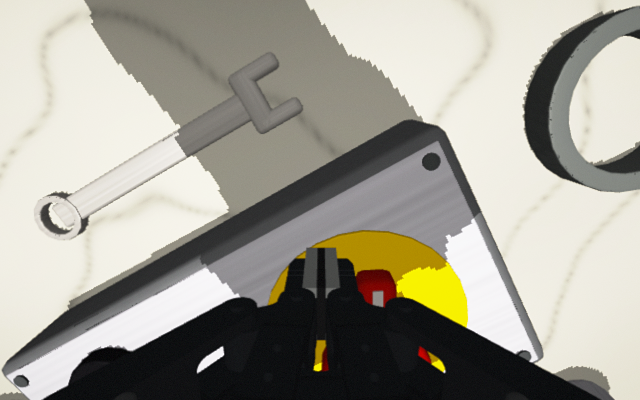

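View pics/s4.png

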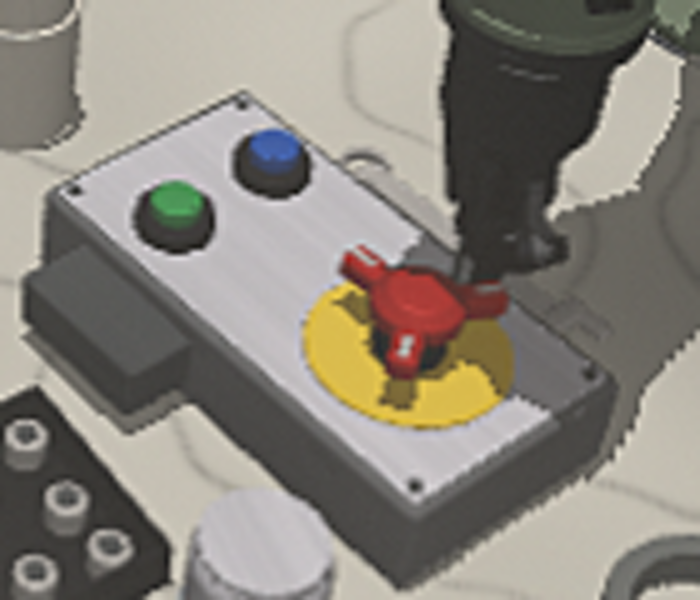

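The head is turned about 0.5 rad, and the collar showing under the cap suggests it has already come up. I'll go a little further to be sure, then back off.

Emit:
servo_tool:
  plan:
    - [0, 4.4, 0, -0.1, 1]
    - [0.3, 7.5, 0, -0.17, 1]
    - [0.3, 7.5, 0, -0.17, 1]
    - [0, 4.4, 0, -0.1, 1]
    - [0, 0, 0, 0, 1]
    - [0.5, -9, 0, 0.15, 1]
    - [2, -17, 0, 0.27, 1]
    - [4, -26, 0, 0.4, 1]
    - [6, -36, 0, 0.5, 1]
    - [6, -36, 0, 0.5, 1]

```text
clock: 7.12
position: [0.4693, 0.1043, 0.071]
tool_rot: [-3.141, 0.001, -3.134]
force: [-0.0, -0.4, 0.5]
grip_width: -0.0
```

Emit:
servo_tool:
  plan:
    - [0, -3, 10, 0, 1]
    - [0, -3, 30, 0, 1]
    - [0, -3, 60, 0, 1]
    - [-5, -10, 90, 0, 1]
    - [-20, -20, 100, 0, 1]
    - [-27, -20, 110, 0, 1]
    - [-27, -20, 110, 0, 1]
    - [-27, -20, 110, 0, 1]
    - [-27, -20, 110, 0, 1]
    - [-27, -20, 110, 0, 1]

```text
clock: 7.95
position: [0.4418, 0.0867, 0.1803]
tool_rot: [-3.142, -0.001, -3.142]
force: [0.3, -0.4, 0.2]
grip_width: 0.0001
```

```bash
python3 - <<'E'
from workcell import bot
from h import *
c=bot.calibration('wrist');o=bot.observe();print(o['position'],o['tool_rot'],o['force'],o['clock'])
im=bot.grab_frame('wrist');cv2.imwrite('pics/w5.png',im)
S=bot.grab_frame('scene');A=cv2.imread('pics/scene0.png')
z=lambda I:cv2.resize(I[200:290,360:460],None,fx=4,fy=4,interpolation=cv2.INTER_CUBIC)
cv2.imwrite('pics/s5.png',np.hstack([z(A),z(S)]))
print(blobs(mask(A,'red'),(340,190,470,290)),blobs(mask(S,'red'),(340,190,470,290)))
for a,p,s in blobs(mask(im,'blue'),(0,0,640,400)):
    if a>200: print(a,p,s,plane(c,p,.078).round(4))
E
```

```text
[0.44178038 0.08672531 0.18028957] [-3.14151483e+00 -6.76464433e-04 -3.14158904e+00] [ 0.30158736 -0.37937732  0.23736219] 7.95
[(np.int32(287), array([423.54, 240.38]), array([406, 232,  32,  24], dtype=int32))] [(np.int32(309), array([423.25, 240.36]), array([406, 231,  32,  25], dtype=int32))]
1094 [217.59 241.6 ] [199 224  38  37] [0.4749 0.0061 0.078 ]
```

View pics/s5.png

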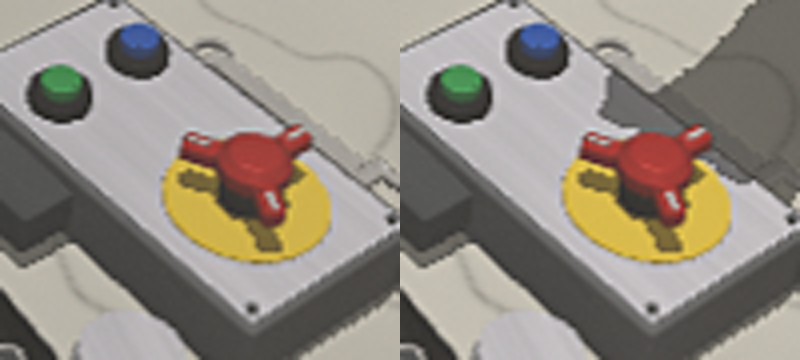

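View pics/w5.png

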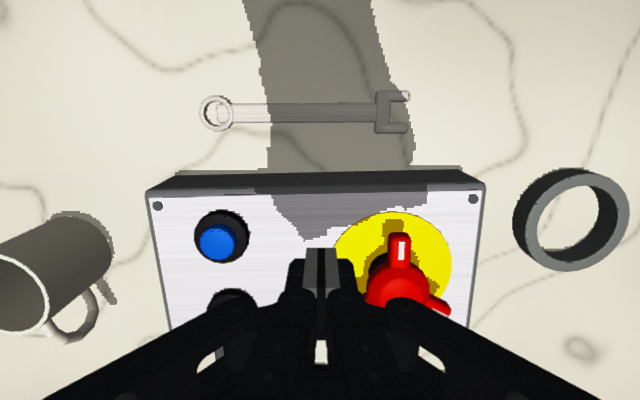

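The red stop matches its starting picture: out, lobe back at -x. Blue is measured again at (0.475, 0.006). Now I press it.

Emit:
servo_tool:
  plan:
    - [8, -20, 0, 0, 1]
    - [17, -42, 0, 0, 1]
    - [25, -62, 0, 0, 1]
    - [33, -80.5, 0, 0, 1]
    - [33, -80.5, -15, 0, 1]
    - [33, -80.5, -40, 0, 1]
    - [33, -80.5, -65, 0, 1]
    - [33, -80.5, -80, 0, 1]
    - [33, -80.5, -85, 0, 1]
    - [33, -80.5, -85, 0, 1]

```text
clock: 8.88
position: [0.474, 0.0058, 0.0946]
tool_rot: [-3.141, -0.003, -3.142]
force: [-0.1, 0.0, 0.2]
grip_width: 0.0002
```

Emit:
servo_tool:
  plan:
    - [0, 0, -5, 0, 1]
    - [0, 0, -10, 0, 1]
    - [0, 0, -14, 0, 1]
    - [0, 0, -17, 0, 1]
    - [0, 0, -20, 0, 1]
    - [0, 0, -22, 0, 1]
    - [0, 0, -23.5, 0, 1]
    - [0, 0, -23.5, 0, 1]
    - [0, 0, -23.5, 0, 1]
    - [0, 0, -23.5, 0, 1]

```text
clock: 9.72
position: [0.4753, 0.0059, 0.0748]
tool_rot: [3.141, 0.002, 3.141]
force: [-16.7, 0.3, 74.6]
grip_width: -0.0001
```

The force jumped to 75 N at z = 74.8 mm, so it has hit something hard. I'll look before lifting.

```bash
python3 - <<'E'
from workcell import bot
from h import *
o=bot.observe();print(o['position'],o['force'],o['moment'],o['clock'])
cv2.imwrite('pics/w6.png',bot.grab_frame('wrist'))
S=bot.grab_frame('scene');cv2.imwrite('pics/s6.png',cv2.resize(S[170:270,340:460],None,fx=6,fy=6,interpolation=cv2.INTER_CUBIC))
E
```

```text
[0.47534259 0.00589367 0.07482058] [-16.72611682   0.33504849  74.58166843] [ 0.01013377  3.86287536 -0.02849541] 9.7167
```

View pics/s6.png

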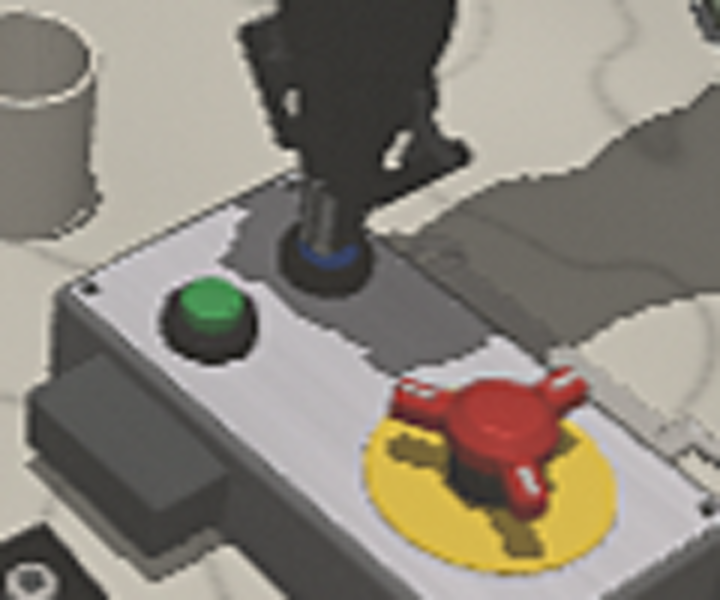

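View pics/w6.png

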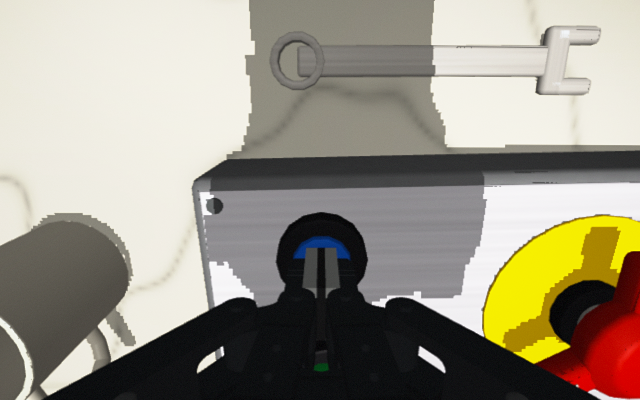

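The fingers are centred on the blue cap, clear of the bezel, and the cap is sunk to a thin rim. So 75 N is the button's end stop, meaning its top stands near 80.8 mm. Lifting clear.

Emit:
servo_tool:
  plan:
    - [0, 0, 4, 0, 1]
    - [0, 0, 10, 0, 1]
    - [0, 0, 20, 0, 1]
    - [0, 0, 40, 0, 1]
    - [0, 0, 70, 0, 1]
    - [-10, 0, 100, 0, 1]
    - [-20, 0, 130, 0, 1]
    - [-30, 0, 150, 0, 1]
    - [-30, 0, 160, 0, 1]
    - [-30, 0, 160, 0, 1]

```text
clock: 10.65
position: [0.4452, 0.0059, 0.2348]
tool_rot: [3.141, 0.004, -3.142]
force: [0.2, -0.4, 0.7]
grip_width: -0.0002
```

```bash
python3 - <<'E'
from workcell import bot
from h import *
o=bot.observe();print(o['position'],o['force'],o['clock'])
S=bot.grab_frame('scene');A=cv2.imread('pics/scene0.png')
z=lambda I:cv2.resize(I[190:290,350:450],None,fx=4,fy=4,interpolation=cv2.INTER_CUBIC)
cv2.imwrite('pics/s7.png',np.hstack([z(A),z(S)]))
for k in('red','blue','green'):print(k,blobs(mask(A,k),(340,190,470,290)),blobs(mask(S,k),(340,190,470,290)))
cv2.imwrite('pics/s7f.png',S)
E
```

```text
[0.44519424 0.00587087 0.23484641] [ 0.21447919 -0.43365761  0.69497701] 10.65
red [(np.int32(287), array([423.54, 240.38]), array([406, 232,  32,  24], dtype=int32))] [(np.int32(306), array([423.12, 240.42]), array([406, 231,  32,  25], dtype=int32))]
blue [(np.int32(47), array([394.57, 208.7 ]), array([390, 206,  10,   6], dtype=int32))] [(np.int32(46), array([394.46, 208.74]), array([390, 206,  10,   6], dtype=int32))]
green [(np.int32(67), array([374.99, 220.15]), array([370, 216,  11,   9], dtype=int32))] [(np.int32(68), array([374.94, 220.19]), array([370, 216,  11,   9], dtype=int32))]
```

View pics/s7.png

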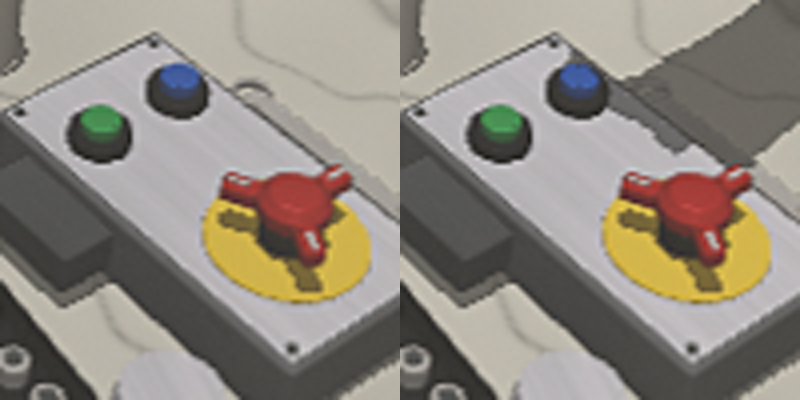

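View pics/s7f.png

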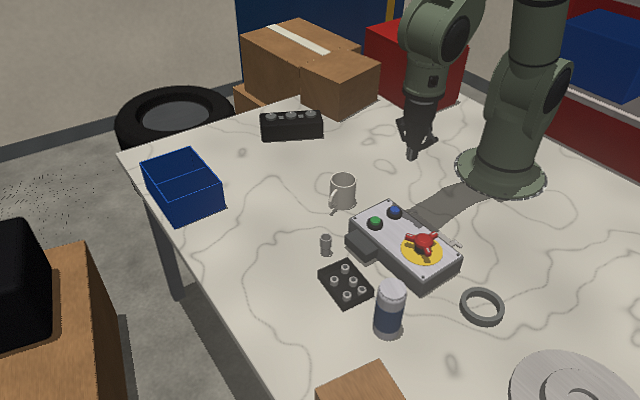

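Everything stands as it did at the start: red (423,240), blue (394,209) and green (375,220) are all at their original pixels. The arm is well clear.

```bash
python3 -c "
from workcell import bot
print(bot.job_done())"
```

```text
the job is handed in; nothing more can be done
None
```

I did the stop check and the blue reset press in order and handed the job in at about 10.7 s. No verdict was reported.

- **Latch:** I pressed the red stop 10.6 mm down with the shut fingers. After I backed off it stayed down, about 3 px lower in the scene view with its shadow tight underneath.
- **Unlatch:** I pushed the lobe that points at -x clockwise to about 0.65 rad, then backed off. The button sprang up and turned back, matching its starting picture to within 0.5 px. I judged the twist from the finger path and one picture; there was no joint reading.
- **Reset:** I pressed the blue button to its end stop and released it. It stopped at tool height 74.8 mm rather than the expected 72 mm, with 75 N at the wrist. That is under the 120 N limit but harder than needed. The fingers were centred on the cap and clear of the bezel, so its top seems to stand nearer 80.8 mm than 78 mm.
- **Last checks:** The red, blue and green buttons were all at their starting pixels. The loose things looked unmoved by eye in the scene picture. The gripper was clear at z = 0.235 m with under 1 N on it.
- **Disagreement:** The cameras differed by about 4 mm in y on the stop's position. I used the wrist view's fit of the yellow disc together with the line of the two small buttons.

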